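# Demould a cast trinket-box lid, close the box and stack it

## Task

Lift the finished lid straight up out of the blue mould and fit it onto the open trinket box where that box stands, so that it sits fully down and closed. Then stack the closed box squarely on top of the column of two closed boxes, edges in line, without shifting the column. The castings are brittle, so set them down gently, and leave the other things on the vanity where they are.

Things in the scene. Friction and masses are not known exactly. Their poses are not given: they have to be found in the camera images.
- mould: Blue hard mould, fixed, 150 (x) x 104 (y) x 34 mm. Origin: centre of underside; z up. Cavity open at the top, 96 x 60 mm, with a ledge 16 mm above the underside and a deeper recess 84 x 48 mm down to 8 mm. In the middle of each long side a notch 40 mm wide (along x) runs through wall and ledge to the outside, down to 8 mm: room for a finger at each side of the part.
- lid: Pale pink cast lid, loose, 0.17 kg, right way up in the mould, long side along the mould's x, 2 mm play, origin 10 mm above the mould's underside. Slab 92 (x) x 56 (y) x 16 mm; plug 80 x 44 x 6 mm centred under it. Origin: centre of plug's underside; slab spans z 6 to 22 mm. Grip it across the 56 mm; fingertips below the slab would land on the box's rim.
- box: Dusty-red open box, loose, 0.22 kg, 96 (x) x 60 (y) x 40 mm high, walls 6 mm, mouth 84 x 48 mm. Origin: centre of underside; z up. The lid's plug enters with 2 mm play, either way round; seated, the lid's origin is 34 mm above the box's and the whole is 56 mm high. Only its weight holds the lid: lift the closed box by the box's own 60 mm wide sides.
- column_low: Lower closed box of the column, standing on the worktop: dusty red with pale pink lid, loose, one rigid piece of about 0.42 kg, 96 x 60 mm, lid slab 92 x 56 mm, 56 mm high in all. Origin: centre of its underside; z up.
- column_top: Upper closed box of the column, the same kind, about 0.40 kg, resting squarely on the lower one; its flat lid top is 56 mm above its origin (112 mm above the worktop). Origin: centre of its underside; x along the 96 mm side, z up.
- lens_tray: Bystander: yellow lens tray, 100 x 150 x 22 mm. Origin: centre of its underside.
- vial: Bystander: amber glass vial with black screw top, 44 mm across, 85 mm high. Origin: centre of its underside.
- tweezer: Bystander: black plastic tweezer lying flat, 115 mm long (x), 8 mm high. Origin: underside, near the middle.
- wood_box: Bystander: small wooden box with sliding lid, 150 (x) x 85 (y) x 58 mm. Origin: centre of its underside.
Not all that is in view belongs to the job. There is more than one size of the lid; the one meant has the size given above.

How it is judged:
On the way, in this order (a step that is already met when the one before it is completed fails the run):
1. the lid is lifted clear of the mould (z of lid in the frame of mould above 0.05 m), for 0.2 s.
2. the lid sits fully down on the box, the box still standing within 30 mm of where it was (z of lid in the frame of box between 0.031 and 0.037 m and x of lid in the frame of box between -0.005 and 0.005 m and y of lid in the frame of box between -0.005 and 0.005 m and angle between the z axis of lid and the z axis of box, either way round below 0.06 rad and distance of box from where it was at the start of the episode below 0.03 m), for 0.2 s.
At the end, for the whole second after the job is handed in: Lid seated on box: 34 +-3 mm up, 5 mm, 0.06 rad. Box on upper column box: 56 +-3 mm up, 8 mm in x and y, sides 0.12 rad, tilt under 0.05 rad. Column boxes within 20 mm of their start, upper tilt under 0.05 rad. Lid, box, column top at rest. Bystanders within 30 mm of their start (z of lid in the frame of box between 0.031 and 0.037 m and x of lid in the frame of box between -0.005 and 0.005 m and y of lid in the frame of box between -0.005 and 0.005 m and angle between the z axis of lid and the z axis of box, either way round below 0.06 rad and z of box in the frame of column_top between 0.053 and 0.059 m and x of box in the frame of column_top between -0.008 and 0.008 m and y of box in the frame of column_top between -0.008 and 0.008 m and angle between the x axis of box and the x axis of column_top, either way round below 0.12 rad and angle between each of box, column_top's own z axis and vertical below 0.05 rad and distance of each of column_low, column_top from where it was at the start of the episode below 0.02 m and linear speed of each of box, lid, column_top below 0.02 m/s and distance of each of lens_tray, vial, tweezer, wood_box from where it was at the start of the episode below 0.03 m); the robot touches nothing.
It fails at once if the lens tray, vial, tweezer or wooden box is shifted by more than 30 mm (distance of any of lens_tray, vial, tweezer, wood_box from where it was at the start of the episode above 0.03 m).
It fails at once if the lid is dropped or pressed onto the box with more than 45 N (contact force between lid and box above 45 N).
It fails at once if the box is dropped or pressed onto the column with more than 45 N (contact force between box and column_top above 45 N).
It also fails if it takes over 69 s, if anything falls off the work surface, if the arm or the gripper's body presses on something with over 40 N, if the wrist force passes 120 N, or if a joint passes its speed limit or range.

## Robot

A 7-joint arm with a two-finger parallel gripper is mounted at the origin on the work surface. World frame = base frame: x ahead of the robot, y to its left, z up, the work surface at z = 0. Lengths are in m, angles in rad, forces in N, time in s.
With the tool pointing down it reaches from about 0.35 to 0.775 m from the base axis. Payload 3.1 kg.
Tool frame: the origin (TCP) lies at the very end of the fingers, on their centre line; the grasp point (between the pads) lies 19 mm behind it (grip_depth is the distance from the TCP to the grasp point, in m); z points along the fingers, y is the direction in which the jaws open and shut (so a half turn about z gives the same grasp; the last joint's range is limited). The gripper opens to 85 mm and grips with 20 to 120 N. Pads are 22 mm wide; open, the fingers measure 114 mm over their backs; the gripper's body (76 mm by 85 mm) begins 54 mm behind the grasp point. The pads swing forward as they close: fully open they stand 13 mm farther back than shut.
Start: joints at [-1.208, 0.311, 0.014, 1.512, -0.004, 1.319, -0.027], TCP at [0.217, 0.506, 0.231] pointing down, gripper open.
Joint ranges: [-2.7, 2.7], [-0.3, 1.91], [-1.27, 1.3], [0.12, 2.57], [-1.44, 4.58], [0.2, 2.03], [-3.05, 3.05]. Speed limits (rad/s): [2.79, 2.79, 3.14, 3.14, 3.14, 3.14, 3.14].

## Interface

Orientations are given as a unit quaternion [x, y, z, w].
In Python, from plant import observe, read_camera, camera_info, close_job, find_in, mark_of, grip_depth gives the robot as it stands.
- The arm moves only by the shell command python3 -m handwheel 'ROWS' [OPENING] [FORCE]. ROWS is JSON, a list of rows, each a list of 2 entries, a list of its own where there are three numbers: the shift along the world's x, y, z in mm, then the turn, a rotation vector about the world's x, y, z in degrees. In form: [[[dx, dy, dz], [wx, wy, wz]], ...]. A call has 1 to 10 rows; each row is the pose to reach, as a shift and turn from the pose commanded when the call began; what a row does not reach only later rows make up. A row lasts 1/12 s, in which the tool goes at most 41.7 mm and 7.16 degrees, less where a joint would pass 70% of its speed; a pose out of reach is approached as far as the arm can. A call with a gripper value outside its range is refused whole. OPENING is the opening, from 0 (shut) to 1 (fully open), set as the call begins (- or left out, the last holds). The fingers move at their own pace and stop on an object; FORCE is the grip in N (left out, the last holds). Time passes only in rows, so rows that repeat a pose let the fingers close. It gives the time, the measured TCP pose, the force and the opening at its end, in the units of the state.
- observe(): the state, without advancing time (a new reading comes with each control period).
- read_camera(name): name is "side" or "top"; returns (picture, depth): 400x640x3 uint8, red, green, blue; 400x640 float32, m along the optical axis (not along the pixel's ray), 0 where there is no reading.
- camera_info(name): a dict with "fx", "fy", "cx", "cy" (pixels), "T" (4x4, takes a point from camera to world coordinates). Camera axes: x right, y up, looking along -z (the intrinsics and any distortion apply to the point x, -y, -z); pixel columns grow to the right and rows downward; lengths in m; the calibration is good to about 2 mm. A picture is of the moment at which its call begins. camera_info takes no time and is no camera call.
- close_job(): hands the job in, once; it reports no verdict.
Trained networks look in the newest picture that a camera, given by its name, has taken for a name from the list of things; names that differ only in an ending like _2 or _b are one class to them, and where a whole thing is asked for, a point or a joint stands for the part that bears it (a point fixed in the world has none). Each returns a list of dicts, best first, with "p" (0 to 1); they miss things now and then, are a little off and sometimes report something else, mostly with a low value. They report only what shows in the picture. A call takes as long as a camera call. They do not tell look-alikes from the thing itself.
- find_in(camera, thing): "rect" ([left, top, width, height] in pixels, round what is visible of it).
- mark_of(camera, thing): "at" ([column, row] in pixels: a listed point, or the origin of a listed thing).
The state is a dict: "time_s": time; "joint_positions": joint angles; "joint_vel": joint speeds; "joint_efforts": joint torques, N m; "position": TCP position; "eef_rot": TCP orientation; "wrist_force": force on the tool from outside, world axes, zero at the start; "moment": the same for the moment, N m; "opening": finger opening in m.
Only numpy, scipy, OpenCV 4.12 (cv2) and the standard library are available. Lean on these libraries where they do the work, as an engineer would, in place of code of your own. Each camera call takes 0.05 s, during which the arm holds its last target. There are 200 camera calls.

## Working session

There is one attempt and no reset: what is moved stays moved. The work goes in short steps, Python scripts to look and compute and a shell command to move; the robot and the scene stay as the last step left them, time stands still between calls to the robot, and variables do not carry over. Pictures are saved under pics/ and viewed, about 8 in all and at most 12, crops included, and the job is handed in when it is done.

```bash
ls; mkdir -p pics; cat > h.py <<'E'
import numpy as np, cv2
from plant import *
def save(cam,name,crop=None,scale=1):
    im,d=read_camera(cam); o=im[:,:,::-1]
    if crop: l,t,w,h=crop; o=o[t:t+h,l:l+w]
    cv2.imwrite('pics/'+name,cv2.resize(o,None,fx=scale,fy=scale,interpolation=cv2.INTER_CUBIC)); return im,d
def cloud(cam,d):
    c=camera_info(cam); v,u=np.mgrid[:d.shape[0],:d.shape[1]]
    p=np.stack([(u-c['cx'])/c['fx']*d,-(v-c['cy'])/c['fy']*d,-d,np.ones_like(d)],-1)
    return (p@np.array(c['T']).T)[...,:3]
E
python3 - <<'E'
from h import *
s=observe(); print({k:np.round(v,3) for k,v in s.items()}, grip_depth)
P={}
for c in('side','top'):
    i=camera_info(c); print(c,{k:np.round(v,3).tolist() for k,v in i.items()})
    im,d=save(c,c+'0.png'); np.savez('/tmp/'+c,im=im,d=d,P=cloud(c,d))
    P=cloud(c,d)
    for t in('mould','lid','box','column_top','column_low','lens_tray','vial','tweezer','wood_box'):
        for r in find_in(c,t)[:4]:
            l,tp,w,h=r['rect']; u,v=int(l+w/2),int(tp+h/2)
            print(c,t,round(r['p'],2),np.round(r['rect']).tolist(),P[min(v,399),min(u,639)].round(3))
E
```

```text
pics
{'time_s': np.float64(0.0), 'joint_positions': array([-1.208,  0.312,  0.014,  1.513, -0.004,  1.319, -0.027]), 'joint_vel': array([-0.002,  0.001, -0.001,  0.   , -0.002, -0.001, -0.   ]), 'joint_efforts': array([-0.0000e+00, -3.7991e+01,  1.4600e-01, -2.3059e+01,  1.2000e-02,
        1.4000e-02,  0.0000e+00]), 'position': array([0.216, 0.505, 0.23 ]), 'eef_rot': array([ 0.201,  0.98 , -0.001, -0.   ]), 'wrist_force': array([ 0.308, -0.614,  0.195]), 'moment': array([-0.072,  0.004,  0.002]), 'opening': np.float64(0.086)} 0.0187
side {'fx': 411.872, 'fy': 411.872, 'cx': 312.989, 'cy': 204.378, 'T': [[-0.97, 0.172, -0.172, 0.341], [-0.243, -0.721, 0.649, 0.926], [-0.013, 0.672, 0.741, 0.969], [0.0, 0.0, 0.0, 1.0]]}
side lid 0.76 [350.0, 282.0, 56.0, 34.0] [0.32  0.379 0.029]
side lid 0.74 [312.0, 212.0, 21.0, 15.0] [0.523 0.136 0.013]
side lid 0.57 [294.0, 240.0, 36.0, 21.0] [0.52  0.273 0.032]
side box 0.86 [338.0, 180.0, 33.0, 29.0] [0.448 0.002 0.   ]
side column_top 0.66 [353.0, 116.0, 27.0, 24.0] [ 0.453 -0.224  0.101]
side column_low 0.56 [350.0, 135.0, 30.0, 16.0] [ 0.451
[... 328 characters left out ...]
.006, 0.142], [0.006, 0.11, 0.994, 1.46], [0.0, 0.0, 0.0, 1.0]]}
top lid 0.83 [264.0, 193.0, 30.0, 34.0] [0.518 0.258 0.03 ]
top lid 0.7 [220.0, 257.0, 39.0, 50.0] [0.32  0.367 0.027]
top box 0.92 [353.0, 215.0, 28.0, 39.0] [0.452 0.013 0.008]
top column_top 0.78 [454.0, 210.0, 31.0, 37.0] [ 0.462 -0.242  0.114]
top column_low 0.78 [451.0, 215.0, 11.0, 31.0] [ 0.461 -0.228  0.046]
top lens_tray 0.91 [395.0, 103.0, 56.0, 42.0] [ 0.768 -0.149  0.009]
top vial 0.63 [281.0, 112.0, 19.0, 26.0] [0.745 0.226 0.083]
top vial 0.54 [175.0, 170.0, 40.0, 55.0] [0.552 0.49  0.051]
top vial 0.36 [252.0, 184.0, 49.0, 54.0] [0.517 0.266 0.035]
top wood_box 0.67 [173.0, 166.0, 44.0, 57.0] [0.56  0.489 0.054]
```

View pics/top0.png

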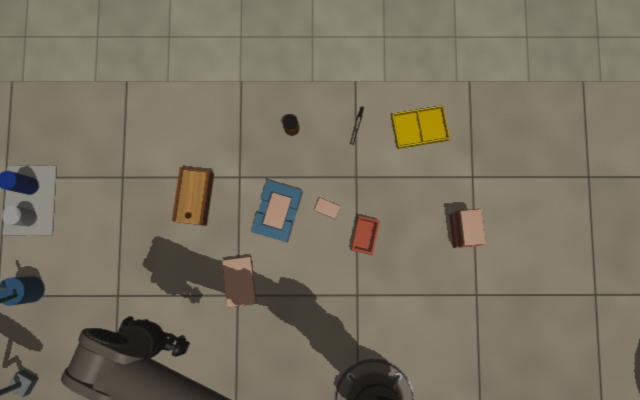

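View pics/side0.png

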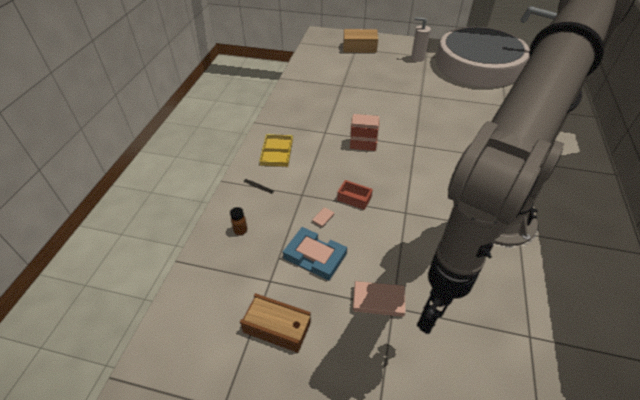

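Candidates for the lid, in the top picture: the slab in the blue mould (277,210), the small pink slab (327,207) and the large pink slab (239,281). By description it is the one in the mould. The box is at (365,235), the column at (468,228). Next I measure poses with a model fit in both views and make one close crop.

```bash
cat > fit.py <<'E'
from h import *
from scipy.optimize import minimize
S=4
def proj(cam,X):
    c=camera_info(cam); q=(np.asarray(X)-np.array(c['T'])[:3,3])@np.array(c['T'])[:3,:3]
    return np.stack([c['cx']+c['fx']*q[:,0]/-q[:,2], c['cy']+c['fy']*q[:,1]/q[:,2]],-1)
def pts(x,y,z,yaw,L,W,z0,z1):
    c,s=np.cos(yaw),np.sin(yaw); o=[]
    for zz in((z0,z1) if z1>z0 else (z1,)):
        for a,b in((1,1),(1,-1),(-1,-1),(-1,1)):
            o.append([x+c*a*L/2-s*b*W/2,y+s*a*L/2+c*b*W/2,z+zz])
    return np.array(o)
def hue_mask(im,kind):
    lab=cv2.cvtColor(cv2.GaussianBlur(im,(0,0),.5),cv2.COLOR_RGB2LAB).astype(float)
    a=lab[...,1]-128; b=lab[...,2]-128
    return a
def fit(ims,x0,L,W,z0,z1,seedz,free_z=False,pad=14):
    """ims: {cam:(img)}; segments by colour against a ring outside, fits convex silhouette"""
    data={}
    for c,im in ims.items():
        p=proj(c,pts(*x0,L,W,z0,z1)); lo=np.floor(p.min(0)-pad).astype(int); hi=np.ceil(p.max(0)+pad).astype(int)
        cr=im[lo[1]:hi[1],lo[0]:hi[0]].astype(np.float32)
        data[c]=(cv2.cvtColor(cr/255,cv2.COLOR_RGB2LAB)[...,1:],lo)
    def ren(c,x,grow=0):
        ab,lo=data[c]; h,w=ab.shape[:2]; m=np.zeros((h*S,w*S),np.uint8)
        q=(proj(c,pts(*x,L+grow,W+grow,z0,z1))-lo+.5)*S-.5
        cv2.fillConvexPoly(m,np.round(cv2.convexHull(q.astype(np.float32))*16).astype(np.int32),255,shift=4)
        return cv2.resize(m,(w,h),interpolation=cv2.INTER_AREA)/255.
    al={}
    x=np.array(x0,float)
    for it in range(3):
        for c in data:
            ab=data[c][0]; i=ren(c,x,-.016)>.99; o=(ren(c,x,.012)>.99)&(ren(c,x,.03)>.5)&0 if 0 else (ren(c,x,.03)>.5)&(ren(c,x,.016)<.01)
            A=np.median(ab[i],0); B=np.median(ab[o],0); d=A-B
            al[c]=np.clip(((ab-B)@d)/(d@d),0,1)*(ren(c,x,.03)>.5)
        def cost(v):
            xx=x.copy(); xx[[0,1,3]]=v[:3]*[1,1,10]
            if free_z: xx[2]=v[3]
            return sum(((ren(c,xx)-al[c])**2).sum() for c in data)
        v=[x[0],x[1],x[3]/10]+([x[2]] if free_z else [])
        n=len(v); sim=np.vstack([v]+[np.array(v)+.008*np.eye(n)[k]*(-1)**it for k in range(n)])
        r=minimize(cost,v,method='Nelder-Mead',options=dict(initial_simplex=sim,xatol=5e-5,fatol=1e-3))
        x[[0,1,3]]=r.x[:3]*[1,1,10]
        if free_z:x[2]=r.x[3]
    return x,r.fun
def report(name,ims,x0,L,W,z0,z1):
    for lab,sel,fz in(('top',['top'],0),('side',['side'],0),('both',['top','side'],0),('both,z',['top','side'],1)):
        x,f=fit({c:ims[c] for c in sel},x0,L,W,z0,z1,0,fz)
        print(name,lab,'xyz mm',(x[:3]*1e3).round(1),'yaw',np.degrees(x[3]).round(1),'cost',round(f,1))
E
python3 - <<'E'
from fit import *
Z={c:np.load(f'/tmp/{c}.npz') for c in('top','side')}; ims={c:Z[c]['im'] for c in Z}
im=ims['top'][170:270,230:500,::-1]; cv2.imwrite('pics/crop1.png',cv2.resize(im,None,fx=2.9,fy=2.9,interpolation=cv2.INTER_CUBIC))
r=np.radians
report('lid slab',ims,(.518,.262,.010,r(-20)),.092,.056,.022,.022)
report('mould',ims,(.518,.262,0,r(-20)),.150,.104,0,.034)
report('box',ims,(.45,.005,0,r(-20)),.096,.060,0,.040)
report('coltop lid',ims,(.455,-.24,.056,r(5)),.092,.056,.056,.056)
report('column',ims,(.455,-.24,0,r(5)),.096,.060,0,.112)
for n,p in(('lid',(277,210)),('small',(327,207)),('big',(239,281)),('col',(468,228))):
    print(n,Z['top']['P'][p[1]-2:p[1]+3,p[0]-2:p[0]+3].reshape(-1,3).mean(0).round(4))
P=Z['top']['P']
for n,(l,t,w,h) in dict(wood=(173,166,44,57),vial=(281,112,19,26),tw=(345,104,22,45),tray=(388,103,64,48)).items():
    q=P[t:t+h,l:l+w].reshape(-1,3); q=q[q[:,2]>.012 if n!='tw' else q[:,2]>.006]; print(n,q.min(0).round(3),q.max(0).round(3))
E
```

```text
lid slab top xyz mm [516.4 265.   10. ] yaw -16.6 cost 6.4
lid slab side xyz mm [513.1 268.6  10. ] yaw -17.2 cost 27.8
lid slab both xyz mm [515.  266.4  10. ] yaw -17.4 cost 65.8
lid slab both,z xyz mm [515.8 265.6   5.9] yaw -15.9 cost 43.2
mould top xyz mm [516.9 266.    0. ] yaw -16.2 cost 693.8
mould side xyz mm [514.1 268.1   0. ] yaw -16.8 cost 655.6
mould both xyz mm [515.8 266.6   0. ] yaw -16.7 cost 1376.5Traceback (most recent call last):
  File "<stdin>", line 6, in <module>
  File "fit.py", line 48, in report
    x,f=fit({c:ims[c] for c in sel},x0,L,W,z0,z1,0,fz)
        ~~~^^^^^^^^^^^^^^^^^^^^^^^^^^^^^^^^^^^^^^^^^^^
  File "fit.py", line 42, in fit
    r=minimize(cost,v,method='Nelder-Mead',options=dict(initial_simplex=sim,xatol=5e-5,fatol=1e-3))
    res = _minimize_neldermead(fun, x0, args, callback, bounds=bounds,
                               **options)
    fxr = func(xr)
    fx = function(np.copy(x), *(wrapper_args + args))
  File "fit.py", line 39, in cost
    return sum(((ren(c,xx)-al[c])**2).sum() for c in data)
  File "fit.py", line 39, in <genexpr>
    return sum(((ren(c,xx)-al[c])**2).sum() for c in data)
                 ~~~^^^^^^
  File "fit.py", line 26, in ren
    q=(proj(c,pts(*x,L+grow,W+grow,z0,z1))-lo+.5)*S-.5
       ~~~~^^^^^^^^^^^^^^^^^^^^^^^^^^^^^^^
  File "fit.py", line 5, in proj
    c=camera_info(cam); q=(np.asarray(X)-np.array(c['T'])[:3,3])@np.array(c['T'])[:3,:3]
ValueError: time passes only in moves, steps and waits
```

View pics/crop1.png

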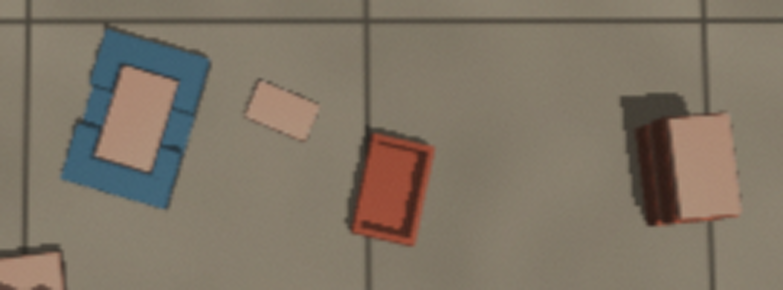

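The crop shows the 92 x 56 mm lid in the blue mould (the small slab beside it is clearly smaller), with its long side along world x at about -17°. Camera info needs caching.

```bash
sed -i 's/^S=4/S=4\nCI={c:camera_info(c) for c in("top","side")}/; s/c=camera_info(cam); q=/c=CI[cam]; q=/' fit.py
python3 - <<'E'
from fit import *
Z={c:np.load(f'/tmp/{c}.npz') for c in('top','side')}; ims={c:Z[c]['im'] for c in Z}
r=np.radians
report('box',ims,(.45,.005,0,r(-15)),.096,.060,0,.040)
report('coltop lid',ims,(.455,-.24,.056,r(5)),.092,.056,.056,.056)
report('column',ims,(.455,-.24,0,r(5)),.096,.060,0,.112)
for n,p in(('lid',(277,210)),('small',(327,207)),('big',(239,281)),('col',(468,228))):
    print(n,Z['top']['P'][p[1]-2:p[1]+3,p[0]-2:p[0]+3].reshape(-1,3).mean(0).round(4))
P=Z['side']['P']
for n,p in(('lid',(317,250)),('col',(365,121))): print('side',n,P[p[1]-1:p[1]+2,p[0]-1:p[0]+2].reshape(-1,3).mean(0).round(4))
P=Z['top']['P']
for n,(l,t,w,h) in dict(wood=(173,166,44,57),vial=(281,112,19,26),tw=(345,104,22,45),tray=(388,103,64,48)).items():
    q=P[t:t+h,l:l+w].reshape(-1,3); q=q[q[:,2]>.012 if n!='tw' else q[:,2]>.006]; print(n,q.min(0).round(3),q.max(0).round(3))
E
```

```text
box top xyz mm [448.3  19.4   0. ] yaw -13.0 cost 52.9
box side xyz mm [445.9  20.    0. ] yaw -12.3 cost 15.6
box both xyz mm [447.3  19.5   0. ] yaw -12.8 cost 77.2
box both,z xyz mm [447.4  19.   -1.5] yaw -12.6 cost 75.1
coltop lid top xyz mm [ 463.6 -253.6   56. ] yaw 5.3 cost 96.9
coltop lid side xyz mm [ 461.2 -250.1   56. ] yaw 6.7 cost 19.7
coltop lid both xyz mm [ 462.6 -253.1   56. ] yaw 4.9 cost 120.9
coltop lid both,z xyz mm [ 463.2 -255.    52.5] yaw 5.4 cost 118.3
column top xyz mm [ 463.6 -254.2    0. ] yaw 5.7 cost 102.8
column side xyz mm [ 460.9 -252.1    0. ] yaw 4.5 cost 68.2
column both xyz mm [ 463.2 -253.9    0. ] yaw 6.9 cost 181.2
column both,z xyz mm [ 463.6 -255.8   -3.8] yaw 6.8 cost 173.5
lid [0.5178 0.264  0.0303]
small [0.5277 0.1249 0.0141]
big [0.323  0.3662 0.0307]
col [ 0.462  -0.2425  0.1115]
side lid [0.5063 0.2692 0.0322]
side col [ 0.4606 -0.2416  0.1116]
wood [0.381 0.142 0.013] [0.635 0.546 1.46 ]
vial [0.381 0.142 0.013] [0.776 0.247 1.46 ]
tw [0.381 0.013 0.006] [0.822 0.142 1.46 ]
tray [ 0.381 -0.224  0.012] [0.821 0.142 1.46 ]
```

```bash
python3 -m handwheel '[[[30,-24,0],[0,0,0.6]],[[60,-48,0],[0,0,1.3]],[[90,-72,0],[0,0,2]],[[120,-96,0],[0,0,2.6]],[[150,-120,0],[0,0,3.2]],[[180,-144,0],[0,0,3.8]],[[210,-168,0],[0,0,4.5]],[[240,-192,0],[0,0,5.1]],[[270,-216,0],[0,0,5.8]],[[298,-239.5,0],[0,0,6.4]]]' 1 30
python3 -m handwheel '[[[0,0,-25],[0,0,0]],[[0,0,-50],[0,0,0]],[[0,0,-75],[0,0,0]],[[0,0,-100],[0,0,0]],[[0,0,-120],[0,0,0]],[[0,0,-130],[0,0,0]],[[0,0,-130],[0,0,0]],[[0,0,-130],[0,0,0]]]'
python3 - <<'E'
from fit import *
for c in('side','top'):
    im,d=save(c,c+'1.png'); np.savez('/tmp/'+c+'1',im=im,d=d)
a=cv2.imread('pics/side1.png')[170:310,240:400]; b=cv2.imread('pics/top1.png')[140:280,200:360]
cv2.imwrite('pics/pre.png',cv2.resize(np.hstack([a,b]),None,fx=2.5,fy=2.5,interpolation=cv2.INTER_CUBIC))
E
```

```text
time_s: 1.83
position: [0.5162, 0.2644, 0.2315]
eef_rot: [0.146, 0.989, 0.0, 0.0]
wrist_force: [0.9, 0.8, 0.5]
opening: 0.0852
time_s: 2.5
position: [0.5148, 0.2662, 0.1016]
eef_rot: [0.146, 0.989, -0.0, 0.0]
wrist_force: [0.4, -0.9, 1.3]
opening: 0.0857
```

View pics/pre.png

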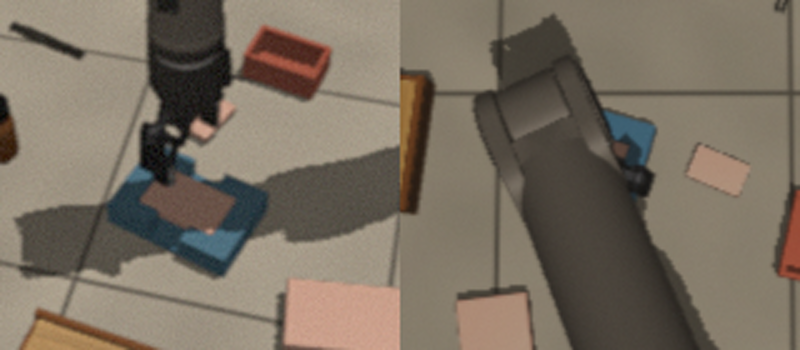

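The gripper stands over the mould's notches (left half, around (160,165)), with fingers either side of the lid's long edges. I descend and grip.

```bash
python3 -m handwheel '[[[0,0,-20],[0,0,0]],[[0,0,-40],[0,0,0]],[[0,0,-55],[0,0,0]],[[0,0,-65],[0,0,0]],[[0,0,-75],[0,0,0]],[[0,0,-82],[0,0,0]],[[0,0,-84.5],[0,0,0]],[[0,0,-84.5],[0,0,0]],[[0,0,-84.5],[0,0,0]]]'
python3 -m handwheel '[[[0,0,0],[0,0,0]],[[0,0,0],[0,0,0]],[[0,0,0],[0,0,0]],[[0,0,0],[0,0,0]],[[0,0,0],[0,0,0]],[[0,0,0],[0,0,0]],[[0,0,0],[0,0,0]],[[0,0,0],[0,0,0]]]' 0.5 40
python3 -m handwheel '[[[0,0,0],[0,0,0]],[[0,0,0],[0,0,0]],[[0,0,0],[0,0,0]]]' 0 40
```

```text
time_s: 3.35
position: [0.5152, 0.2664, 0.0174]
eef_rot: [0.146, 0.989, 0.0, 0.001]
wrist_force: [-0.4, 0.4, 0.5]
opening: 0.0852
time_s: 4.02
position: [0.5153, 0.2665, 0.0178]
eef_rot: [0.146, 0.989, 0.001, 0.001]
wrist_force: [-0.9, -0.0, 5.7]
opening: 0.0548
time_s: 4.27
position: [0.5153, 0.2665, 0.0178]
eef_rot: [0.146, 0.989, 0.001, 0.001]
wrist_force: [0.1, -0.2, 6.4]
opening: 0.0545
```

```bash
python3 -m handwheel '[[[0,0,4],[0,0,0]],[[0,0,10],[0,0,0]],[[0,0,20],[0,0,0]],[[0,0,35],[0,0,0]],[[0,0,55],[0,0,0]],[[0,0,75],[0,0,0]],[[0,0,95],[0,0,0]],[[0,0,113],[0,0,0]],[[0,0,113],[0,0,0]],[[0,0,113],[0,0,0]]]'
python3 - <<'E'
from h import *
save('side','lift.png',(220,130,200,150),3)
E
```

```text
time_s: 5.1
position: [0.5151, 0.2658, 0.1308]
eef_rot: [0.146, 0.989, 0.0, 0.001]
wrist_force: [0.0, -0.9, -2.4]
opening: 0.055
```

View pics/lift.png

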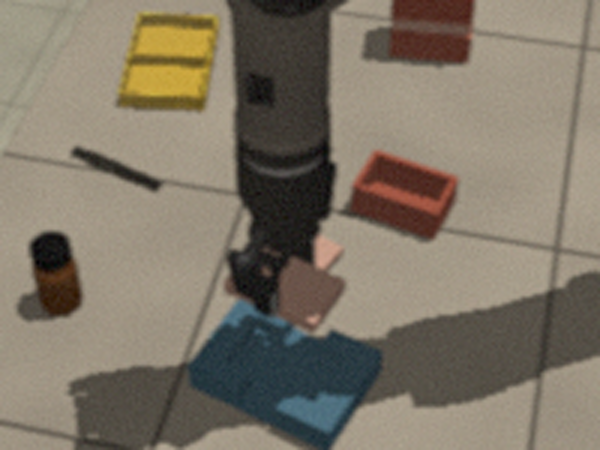

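The lid hangs level in the fingers at (310,290), clear of the mould. I move it over the box.

```bash
python3 -m handwheel '[[[-6,-22,0],[0,0,0.4]],[[-13,-48,0],[0,0,0.8]],[[-21,-75,0],[0,0,1.2]],[[-28,-102,0],[0,0,1.6]],[[-36,-130,0],[0,0,2]],[[-44,-158,0],[0,0,2.5]],[[-51,-185,0],[0,0,3]],[[-58,-212,0],[0,0,3.5]],[[-64,-235,0],[0,0,4]],[[-68,-247,0],[0,0,4]]]'
python3 -m handwheel '[[[0,0,-20],[0,0,0]],[[0,0,-40],[0,0,0]],[[0,0,-55],[0,0,0]],[[0,0,-65],[0,0,0]],[[0,0,-65],[0,0,0]],[[0,0,-65],[0,0,0]]]'
python3 - <<'E'
from h import *
for c in('side','top'):
    im,d=save(c,c+'2.png'); np.savez('/tmp/'+c+'2',im=im,d=d)
a=cv2.imread('pics/side2.png')[140:230,300:420]; b=cv2.imread('pics/top2.png')[190:280,310:430]
cv2.imwrite('pics/hover.png',cv2.resize(np.hstack([a,b]),None,fx=3.3,fy=3.3,interpolation=cv2.INTER_CUBIC))
E
```

```text
time_s: 5.98
position: [0.4438, 0.0149, 0.1281]
eef_rot: [0.114, 0.994, -0.001, -0.002]
wrist_force: [-0.3, -0.1, -2.9]
opening: 0.0549
time_s: 6.48
position: [0.4447, 0.0188, 0.0634]
eef_rot: [0.111, 0.994, -0.001, -0.002]
wrist_force: [-0.1, 0.6, -1.6]
opening: 0.055
```

View pics/hover.png

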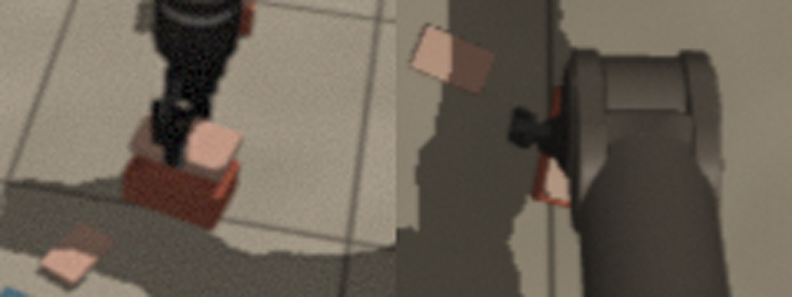

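```bash
python3 - <<'E'
from fit import *
s=observe(); print(s['position'].round(4),s['eef_rot'].round(4),s['time_s'])
im,d=read_camera('side'); np.savez('/tmp/side3',im=im,d=d)
tc=np.array(s['position']); q=s['eef_rot']; yl=2*np.arctan2(q[1],q[0])-np.pi
print('lid yaw',np.degrees(yl))
bgr=im[:,:,::-1]; K=7; l,t,w,h=325,165,66,62
o=cv2.resize(bgr[t:t+h,l:l+w],None,fx=K*1.7,fy=K*1.3*0+K*1.35 if 0 else K*1.7,interpolation=cv2.INTER_CUBIC); f=K*1.7
o=cv2.resize(bgr[t:t+h,l:l+w],None,fx=f*.8,fy=f*.8,interpolation=cv2.INTER_CUBIC); f*=.8
def draw(P,col):
    p=(proj('side',P)-[l,t]+.5)*f
    for k in range(4):
        for a,b in((k,(k+1)%4),(k+4,(k+1)%4+4),(k,k+4)): cv2.line(o,tuple(map(int,p[a])),tuple(map(int,p[b])),col,1)
xb,_=fit({'side':np.load('/tmp/side.npz')['im']},(.446,.020,0,np.radians(-12.6)),.096,.060,0,.040,0)
draw(pts(*xb,.096,.060,0,.040),(255,255,0))
draw(pts(tc[0]-.0017,tc[1]+.0012,tc[2]-.0075,yl,.092,.056,.006,.022),(0,255,0))
c=np.hstack([cv2.resize(bgr[t:t+h,l:l+w],(o.shape[1],o.shape[0]),interpolation=cv2.INTER_CUBIC)[:, :0],o]); print(c.shape)
cv2.imwrite('pics/ov.png',c[:600,:800])
E
```

```text
[0.4466 0.019  0.0649] [ 1.114e-01  9.938e-01 -1.000e-04 -0.000e+00] 6.5833
lid yaw -12.789375046672722
(590, 628, 3)
```

View pics/ov.png

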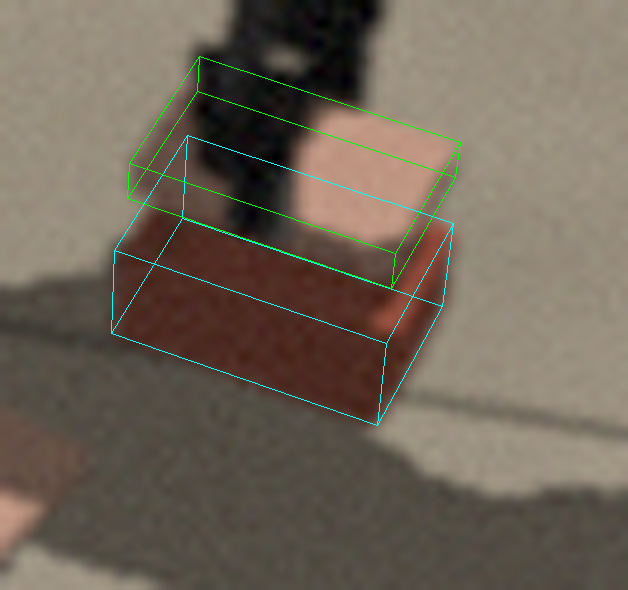

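The overlay shows the lid (green) and box (cyan) models on their image edges within half a pixel, so the lid is centred over the box. I lower it slowly and watch the force.

```bash
python3 -m handwheel '[[[0,0,-4],[0,0,0]],[[0,0,-8],[0,0,0]],[[0,0,-11],[0,0,0]],[[0,0,-13],[0,0,0]],[[0,0,-15],[0,0,0]],[[0,0,-16.5],[0,0,0]],[[0,0,-18],[0,0,0]],[[0,0,-18],[0,0,0]],[[0,0,-18],[0,0,0]]]'
python3 -m handwheel '[[[0,0,-0.7],[0,0,0]],[[0,0,-1.4],[0,0,0]],[[0,0,-2],[0,0,0]],[[0,0,-2.5],[0,0,0]],[[0,0,-3],[0,0,0]],[[0,0,-3],[0,0,0]],[[0,0,-3],[0,0,0]]]'
```

```text
time_s: 7.38
position: [0.4465, 0.0191, 0.0476]
eef_rot: [0.111, 0.994, 0.0, -0.0]
wrist_force: [-2.3, -0.8, 5.7]
opening: 0.0548
time_s: 7.97
position: [0.4467, 0.0191, 0.0472]
eef_rot: [0.111, 0.994, 0.001, -0.0]
wrist_force: [-8.8, 0.4, 26.6]
opening: 0.055
```

```bash
python3 - <<'E'
from plant import *; s=observe(); print(s['position'],s['wrist_force'],s['moment'])
E
python3 -m handwheel '[[[0,0,2],[0,0,0]],[[0,0,5],[0,0,0]],[[0,0,8],[0,0,0]],[[0,0,8],[0,0,0]],[[0,0,8],[0,0,0]],[[0,0,8],[0,0,0]]]'
python3 - <<'E'
from fit import *
s=observe(); print(s['position'].round(4),s['wrist_force'].round(2),s['moment'].round(3))
im,d=read_camera('side'); it,dt=read_camera('top')
tc=np.array(s['position']); q=s['eef_rot']; yl=2*np.arctan2(q[1],q[0])-np.pi
f=11; out=[]
for cam,g,(l,t,w,h) in(('side',im,(330,165,60,55)),('top',it,(342,205,48,55))):
    f=7; bgr=cv2.resize(cv2.cvtColor(g,cv2.COLOR_RGB2BGR)[t:t+h,l:l+w],None,fx=f,fy=f,interpolation=cv2.INTER_CUBIC)
    bgr=np.clip(bgr*1.5,0,255).astype(np.uint8)
    o=bgr.copy()
    xb,_=fit({cam:np.load(f'/tmp/{cam}.npz')['im']},(.447,.020,0,np.radians(-12.6)),.096,.060,0,.040,0); print(cam,xb)
    b=np.array([-.0017,.0012]) if cam=='side' else np.array([.0013,-.0010])
    for P,col in((pts(*xb,.096,.060,0,.040),(255,255,0)),(pts(tc[0]+b[0],tc[1]+b[1],tc[2]-.0075,yl,.092,.056,.006,.022),(0,255,0))):
        p=(proj(cam,P)-[l,t]+.5)*f
        for k in range(4):
            for a,c in((k,(k+1)%4),(k+4,(k+1)%4+4),(k,k+4)): cv2.line(o,tuple(map(int,p[a])),tuple(map(int,p[c])),col,1)
    out.append(o if cam=='side' else o)
print([x.shape for x in out]); cv2.imwrite('pics/ov2.png',np.hstack(out))
E
```

```text
[0.44669318 0.01905471 0.04719516] [-8.838144    0.41684214 26.55905824] [-0.60470749  2.09474544 -0.17400326]
time_s: 8.47
position: [0.4464, 0.0191, 0.0514]
eef_rot: [0.111, 0.994, -0.0, -0.0]
wrist_force: [-0.2, 0.6, -2.3]
opening: 0.0552
[0.4464 0.0191 0.0514] [-0.23  0.61 -2.29] [ 0.01  -0.004 -0.015]
side [ 0.44574217  0.02005667  0.         -0.21250994]
top [ 0.44842914  0.0193351   0.         -0.21387272]
[(385, 420, 3), (385, 336, 3)]
```

View pics/ov2.png

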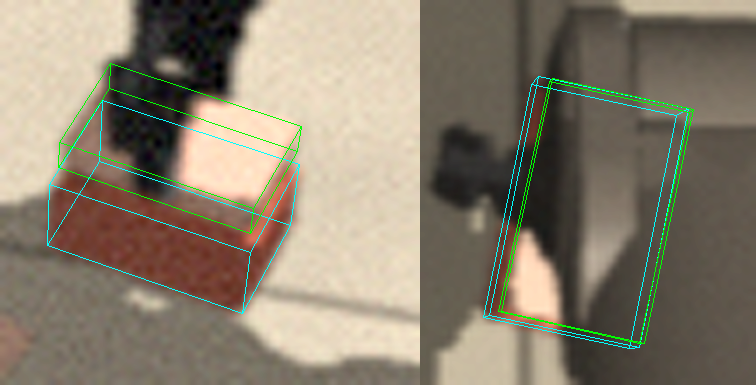

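Contact came at rim height and the moment points to the −x end of the plug riding on the rim. I shift a little in +x and +y and try again, pressing lightly.

```bash
python3 -m handwheel '[[[1.5,0.6,0],[0,0,0]],[[1.5,0.6,0],[0,0,0]],[[1.5,0.6,-1.5],[0,0,0]],[[1.5,0.6,-3],[0,0,0]],[[1.5,0.6,-4],[0,0,0]],[[1.5,0.6,-5],[0,0,0]],[[1.5,0.6,-5.5],[0,0,0]],[[1.5,0.6,-5.5],[0,0,0]]]'
python3 - <<'E'
from plant import *; s=observe(); print(s['position'],s['wrist_force'],s['moment'])
E
```

```text
time_s: 9.23
position: [0.4479, 0.0197, 0.0461]
eef_rot: [0.111, 0.994, -0.0, -0.0]
wrist_force: [0.1, -0.2, -2.7]
opening: 0.0546
[0.44789836 0.01965754 0.04613118] [ 0.08927303 -0.21730405 -2.73476192] [-0.02751769  0.06729593  0.02501228]
```

The plug is entering without force, so I keep going down.

```bash
python3 -m handwheel '[[[0,0,-0.8],[0,0,0]],[[0,0,-1.6],[0,0,0]],[[0,0,-2.4],[0,0,0]],[[0,0,-3],[0,0,0]],[[0,0,-3.6],[0,0,0]],[[0,0,-3.6],[0,0,0]]]'
python3 -m handwheel '[[[0,0,-0.4],[0,0,0]],[[0,0,-0.8],[0,0,0]],[[0,0,-1.2],[0,0,0]],[[0,0,-1.2],[0,0,0]]]'
```

```text
time_s: 9.73
position: [0.4479, 0.0197, 0.0425]
eef_rot: [0.111, 0.994, -0.0, -0.0]
wrist_force: [-1.0, 0.3, -1.7]
opening: 0.0545
time_s: 10.07
position: [0.4479, 0.0197, 0.0418]
eef_rot: [0.111, 0.994, 0.0, -0.0]
wrist_force: [-2.1, 0.5, 2.0]
opening: 0.0548
```

Seated height reached with light contact (about 4 N). I release slowly and go straight up.

```bash
python3 -m handwheel '[[[0,0,-0.3],[0,0,0]],[[0,0,-0.3],[0,0,0]],[[0,0,-0.3],[0,0,0]]]' - 20
python3 -m handwheel '[[[0,0,0],[0,0,0]],[[0,0,0],[0,0,0]],[[0,0,0],[0,0,0]],[[0,0,0],[0,0,0]],[[0,0,0],[0,0,0]],[[0,0,0],[0,0,0]]]' 1
python3 -m handwheel '[[[0,0,10],[0,0,0]],[[0,0,25],[0,0,0]],[[0,0,45],[0,0,0]],[[0,0,65],[0,0,0]],[[0,0,65],[0,0,0]],[[0,0,65],[0,0,0]]]'
python3 - <<'E'
from fit import *
im,_=save('side','s5.png'); it,_=save('top','t5.png')
a=cv2.imread('pics/side0.png')[:1]
for cam,g in(('side',im),):
  for nm,args in(('box',((.4457,.0201,0,-.2125),.096,.060,0,.040)),('lid',((.4457,.0201,.034,-.2125),.092,.056,.022,.022))):
    try: x,f=fit({cam:g},*args,0); print(cam,nm,(x[:3]*1e3).round(1),np.degrees(x[3]).round(1),round(f,1))
    except Exception as e: print(e)
x=im[160:225,320:395,::-1]; cv2.imwrite('pics/seat.png',cv2.resize(x,None,fx=8,fy=8,interpolation=cv2.INTER_CUBIC))
E
```

```text
time_s: 10.32
position: [0.4479, 0.0197, 0.0418]
eef_rot: [0.111, 0.994, 0.0, -0.0]
wrist_force: [-4.2, -0.3, 4.5]
opening: 0.0548
time_s: 10.82
position: [0.4483, 0.0196, 0.0412]
eef_rot: [0.111, 0.994, -0.0, 0.0]
wrist_force: [-0.0, 0.1, 0.3]
opening: 0.0853
time_s: 11.32
position: [0.4494, 0.0198, 0.1078]
eef_rot: [0.111, 0.994, 0.001, 0.002]
wrist_force: [0.4, 0.0, -0.5]
opening: 0.0851
side box [445.   18.8   0. ] -9.3 82.0
side lid [434.4  26.7  34. ] -10.1 117.7
```

View pics/seat.png

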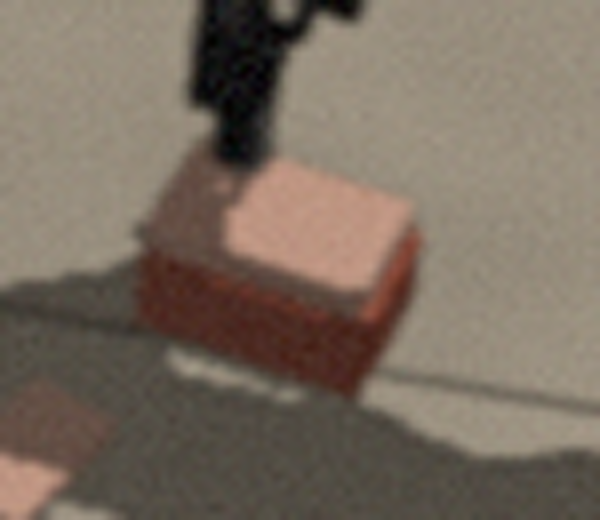

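The lid sits flush on the box at (275,230), with an even red rim showing at the right end. Next I grip the box by its own sides.

```bash
python3 -m handwheel '[[[0,0,-20],[0,0,0]],[[0,0,-45],[0,0,0]],[[0,0,-65],[0,0,0]],[[0,0,-80],[0,0,0]],[[0,0,-90],[0,0,0]],[[0,0,-96],[0,0,0]],[[0,0,-100],[0,0,0]],[[0,0,-100],[0,0,0]],[[0,0,-100],[0,0,0]]]'
python3 -m handwheel '[[[0,0,0],[0,0,0]],[[0,0,0],[0,0,0]],[[0,0,0],[0,0,0]],[[0,0,0],[0,0,0]],[[0,0,0],[0,0,0]],[[0,0,0],[0,0,0]],[[0,0,0],[0,0,0]],[[0,0,0],[0,0,0]]]' 0.5 50
```

```text
time_s: 12.17
position: [0.4486, 0.0197, 0.0066]
eef_rot: [0.111, 0.994, 0.0, 0.0]
wrist_force: [-1.1, -0.5, -0.7]
opening: 0.0853
time_s: 12.83
position: [0.4492, 0.0202, 0.0073]
eef_rot: [0.111, 0.994, 0.001, 0.001]
wrist_force: [-0.1, -0.5, 6.3]
opening: 0.0591
```

```bash
python3 -m handwheel '[[[0,0,4],[0,0,0]],[[0,0,10],[0,0,0]],[[0,0,22],[0,0,0]],[[0,0,40],[0,0,0]],[[0,0,60],[0,0,0]],[[0,0,82],[0,0,0]],[[0,0,105],[0,0,0]],[[0,0,127],[0,0,0]],[[0,0,144],[0,0,0]],[[0,0,150],[0,0,0]]]'
python3 -m handwheel '[[[0,-4,0],[0,0,0]],[[0,-12,0],[0,0,1]],[[1,-24,0],[0,0,2]],[[2,-38,0],[0,0,3]],[[3,-54,0],[0,0,4]],[[4,-70,0],[0,0,5]],[[5,-86,0],[0,0,6]],[[5,-102,0],[0,0,7]],[[6,-118,0],[0,0,8]],[[7,-134,0],[0,0,9]]]'
python3 -m handwheel '[[[1,-16,0],[0,0,1]],[[2,-32,0],[0,0,2]],[[3,-48,0],[0,0,3]],[[3,-64,0],[0,0,4]],[[4,-80,0],[0,0,5]],[[5,-95,0],[0,0,6]],[[6,-108,0],[0,0,7]],[[6,-120,0],[0,0,8]],[[6.5,-130,0],[0,0,9]],[[6.5,-136,0],[0,0,9.3]]]'
python3 -m handwheel '[[[0,-2,0],[0,0,0]],[[0,-3,0],[0,0,0]],[[0,-3,0],[0,0,0]],[[0,-3,0],[0,0,0]],[[0,-3,0],[0,0,0]]]'
python3 - <<'E'
from fit import *
im,_=save('side','s6.png'); it,_=save('top','t6.png')
s=observe(); print(s['position'].round(4),s['wrist_force'].round(1))
a=im[85:165,325:405,::-1]; b=it[190:270,425:505,::-1]
cv2.imwrite('pics/colhov.png',cv2.resize(np.hstack([a,b]),None,fx=5,fy=5,interpolation=cv2.INTER_CUBIC))
E
```

```text
time_s: 13.67
position: [0.4491, 0.0194, 0.1585]
eef_rot: [0.112, 0.994, 0.0, 0.002]
wrist_force: [0.5, -0.0, -4.8]
opening: 0.0592
time_s: 14.5
position: [0.453, -0.1152, 0.154]
eef_rot: [0.033, 0.999, 0.0, -0.002]
wrist_force: [-0.1, 0.2, -5.4]
opening: 0.0595
time_s: 15.33
position: [0.4595, -0.2517, 0.154]
eef_rot: [-0.047, 0.999, 0.0, -0.002]
wrist_force: [-0.1, -0.2, -5.0]
opening: 0.0593
time_s: 15.75
position: [0.4617, -0.2524, 0.1561]
eef_rot: [-0.049, 0.999, 0.0, -0.0]
wrist_force: [0.2, -0.0, -4.0]
opening: 0.0592
[ 0.4618 -0.2527  0.1562] [ 0.1 -0.2 -4.7]
```

View pics/colhov.png

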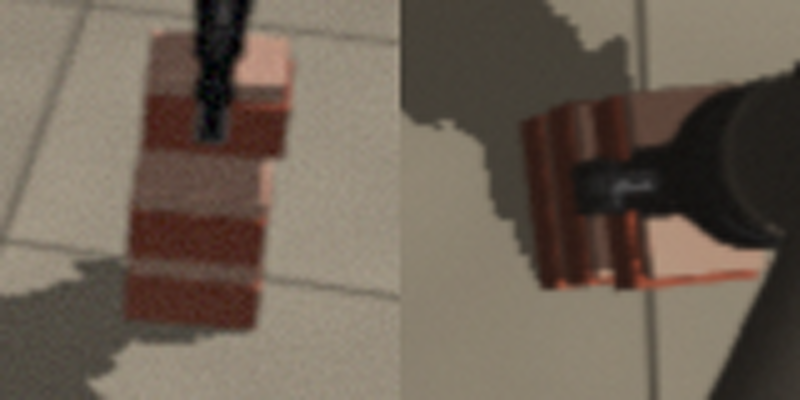

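```bash
python3 - <<'E'
from fit import *
im=cv2.imread('pics/s6.png'); it=cv2.imread('pics/t6.png'); out=[]
for cam,g,(l,t),x in(('side',im,(325,85),(.461,-.2515)),('top',it,(425,190),(.4636,-.2540))):
    o=cv2.resize(g[t:t+80,l:l+80],None,fx=5,fy=5,interpolation=cv2.INTER_CUBIC)
    for z0,z1,col in((0,.112,(255,255,0)),(.1495,.1895,(0,255,0))):
        P=pts(x[0],x[1],0,np.radians(5.5),.096,.060,z0,z1)
        p=(proj(cam,P)-[l,t]+.5)*5
        for k in range(4):
            for a,c in((k,(k+1)%4),(k+4,(k+1)%4+4),(k,k+4)): cv2.line(o,tuple(map(int,p[a])),tuple(map(int,p[c])),col,1)
    out.append(o)
cv2.imwrite('pics/colov.png',np.hstack(out))
E
```

```text
(no output)
```

View pics/colov.png

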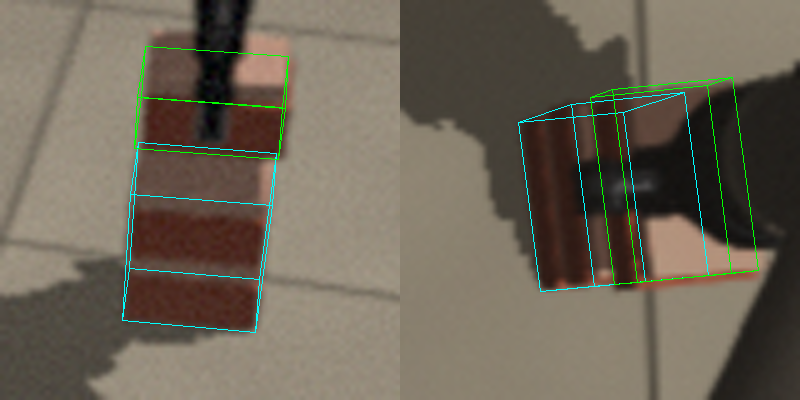

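```bash
python3 - <<'E'
from fit import *
it=cv2.imread('pics/t6.png'); lab=cv2.cvtColor(it.astype(np.float32)/255,cv2.COLOR_BGR2LAB)
for v in (212,214,216,218,234,236,238,240,242,244,246):
    print(v,lab[v,528-82:560-82+6,1].round(0).astype(int))
for z,n in((.0,'col0'),(.112,'coltop'),(.1495,'held bottom'),(.1895,'held rim')):
    p=proj('top',pts(.4636,-.2540,0,np.radians(5.5),.096,.060,z,z)); print(n,p[[0,3]].round(1).tolist(),'  -x end:',p[[1,2]].round(1).tolist())
c=it[210:246,446:484]
print('cols start 446')
E
```

```text
212 [ 0  0  1  1  1  0  2  2  4  8  8 10  9  9  8  8  8 10  9  9 10 13 15 12
  6  7  8  9  7  8  8  9  8  8  9  8  7  4]
214 [ 0  0  2  5  8  9 11 11  8  9  9  9 10 11  7  7  8  8  9 10  9 11 13 13
  8  6  8  8  9  9  7  8  8  8  7  5  1  1]
216 [ 0  1  2  6  9 10 12 13  8  9  9 10 12 13  7  7  8  9  8 10  9  9 13 14
  9  7  7  9  9  9  8  9  8  7  5  0  0  0]
218 [ 0  0  2  5  8  9 11 11  9  8  9 10 11 12  9  8  8  9  9 10  9  9 11 14
 10  7  6  8  8  7  8  5  4  2  1  0  1  0]
234 [ 0  0  1  1  2  5  8 10 11 11  8  9  9  8 10 12  8  6  8  8 10  9 10 11
 21 25 14  6  7  7  8  8  9  9  9  9  9  5]
236 [ 1  0  1  0  1  2  8 10 10 10 10  9 10 10  9 10  9  7  9  9  9  9  9 10
 17 22 13  7  8 10 10  8  8  9  8  9 10  9]
238 [ 1  1  1  1  1  2  7 10  8 10 11  8  9 10 10 11 10  8  8  9  9  9 10  9
 14 18 14  8  9 10  9  9  9  9  8  9  9  9]
240 [ 1  0  1  0  2  2  6  8 10 13 13  8  9 10  9 12 12  7  8  8  9  9  9  9
 12 16 14 10  8 10  8  9  9  9  9  9 10  9]
242 [ 1  0  1  1  1  2  5  7  9 10 11  8  8  9  9 12 12  8  8  8  9  8  9 10
 10 19 24 12  7  7  7  8  8  8  9  9 10  9]
244 [ 1  1  0  1  1  0  2  7 10 10 11 10  8  8 10 12 16 14 10 10  9  8  9 10
 10 16 20 15  8  9  9  9  8  8  8  9 10 10]
246 [ 1 -1  0  0  0  1  1  6  9 10 18 23 13 10 10 14 19 25 22 17 17 17 11 10
 11 15 24 29 28 27 26 26 27 27 27 25 22 19]
col0 [[448.3, 214.0], [452.5, 247.8]]   -x end: [[469.2, 212.0], [473.6, 245.7]]
coltop [[458.7, 210.3], [463.4, 246.8]]   -x end: [[481.4, 208.1], [486.2, 244.6]]
held bottom [[462.6, 208.9], [467.4, 246.5]]   -x end: [[485.9, 206.6], [490.9, 244.2]]
held rim [[467.0, 207.3], [472.0, 246.1]]   -x end: [[491.0, 205.0], [496.2, 243.7]]
cols start 446
```

Top profiles put the held box within about 1 mm in y and 1° in yaw of the column, but about 2–4 mm short in x. I correct +2.5 mm in x and lower.

```bash
python3 -m handwheel '[[[2.5,0,-3],[0,0,0]],[[2.5,0,-8],[0,0,0]],[[2.5,0,-14],[0,0,0]],[[2.5,0,-20],[0,0,0]],[[2.5,0,-25],[0,0,0]],[[2.5,0,-29],[0,0,0]],[[2.5,0,-32],[0,0,0]],[[2.5,0,-34],[0,0,0]],[[2.5,0,-34],[0,0,0]],[[2.5,0,-34],[0,0,0]]]'
python3 -m handwheel '[[[0,0,-0.5],[0,0,0]],[[0,0,-1],[0,0,0]],[[0,0,-1.5],[0,0,0]],[[0,0,-2],[0,0,0]],[[0,0,-2.5],[0,0,0]],[[0,0,-2.5],[0,0,0]]]'
```

```text
time_s: 16.68
position: [0.4641, -0.2534, 0.1222]
eef_rot: [-0.048, 0.999, -0.0, 0.0]
wrist_force: [0.8, -0.3, -4.4]
opening: 0.0596
time_s: 17.18
position: [0.464, -0.2533, 0.1196]
eef_rot: [-0.048, 0.999, 0.0, -0.0]
wrist_force: [-1.1, -0.8, -4.6]
opening: 0.0593
```

```bash
python3 -m handwheel '[[[0,0,-0.4],[0,0,0]],[[0,0,-0.8],[0,0,0]],[[0,0,-1.2],[0,0,0]],[[0,0,-1.2],[0,0,0]]]'
python3 -m handwheel '[[[0,0,-0.3],[0,0,0]],[[0,0,-0.6],[0,0,0]],[[0,0,-0.6],[0,0,0]]]'
```

```text
time_s: 17.52
position: [0.4641, -0.2533, 0.1194]
eef_rot: [-0.048, 0.999, 0.0, 0.0]
wrist_force: [-3.2, 1.4, 1.8]
opening: 0.059
time_s: 17.77
position: [0.4641, -0.2533, 0.1193]
eef_rot: [-0.048, 0.999, 0.0, 0.0]
wrist_force: [-4.1, 2.5, 6.9]
opening: 0.0593
```

On the column with about 8–11 N. I ease off, release and withdraw upward.

```bash
python3 -m handwheel '[[[0,0,0.4],[0,0,0]],[[0,0,0.4],[0,0,0]],[[0,0,0.4],[0,0,0]]]' - 20
python3 -m handwheel '[[[0,0,0],[0,0,0]],[[0,0,0],[0,0,0]],[[0,0,0],[0,0,0]],[[0,0,0],[0,0,0]],[[0,0,0],[0,0,0]],[[0,0,0],[0,0,0]]]' 1
python3 -m handwheel '[[[0,0,10],[0,0,0]],[[0,0,25],[0,0,0]],[[0,0,45],[0,0,0]],[[0,0,70],[0,0,0]],[[0,0,95],[0,0,0]],[[0,0,120],[0,0,0]],[[0,0,130],[0,0,0]],[[0,0,130],[0,0,0]]]'
python3 -m handwheel '[[[0,25,0],[0,0,0]],[[0,55,0],[0,0,0]],[[0,85,0],[0,0,0]],[[0,115,0],[0,0,0]],[[0,145,0],[0,0,0]],[[0,175,0],[0,0,0]],[[0,205,0],[0,0,0]],[[0,230,0],[0,0,0]],[[0,250,0],[0,0,0]],[[0,250,0],[0,0,0]]]'
python3 - <<'E'
from fit import *
im,_=save('side','s7.png'); it,dt=save('top','t7.png')
P=cloud('top',dt); out=[]
c,s=np.cos(np.radians(5.5)),np.sin(np.radians(5.5))
ims={'side':im,'top':it}
for cam,x,y in(('top',.4636,-.254),('side',.461,-.2515)):
    try:
        r,f=fit({cam:ims[cam]},(x,y,.112,np.radians(5.5)),.092,.056,.056,.056,0); print(cam,'top lid fit',(r[:3]*1e3).round(1),np.degrees(r[3]).round(1),round(f,1))
    except Exception as e: print(cam,e)
q=P.reshape(-1,3); m=(abs(q[:,0]-.462)<.045)&(abs(q[:,1]+.254)<.03)&(q[:,2]>.15)&(q[:,2]<.19)
A=np.c_[q[m][:,:2]-[.462,-.254],np.ones(m.sum())]; print('top plane slope,height',np.linalg.lstsq(A,q[m][:,2],rcond=None)[0].round(4),m.sum())
for cam,g,(l,t),x in(('side',im,(325,85),(.461,-.2515)),('top',it,(425,190),(.4636,-.2540))):
    o=cv2.resize(g[t:t+80,l:l+80,::-1],None,fx=5,fy=5,interpolation=cv2.INTER_CUBIC); out.append(o)
cv2.imwrite('pics/final.png',np.hstack(out))
E
```

```text
time_s: 18.02
position: [0.4641, -0.2534, 0.1194]
eef_rot: [-0.048, 0.999, 0.0, 0.0]
wrist_force: [-3.9, 2.9, 7.0]
opening: 0.0595
time_s: 18.52
position: [0.4642, -0.2534, 0.1182]
eef_rot: [-0.048, 0.999, -0.0, 0.0]
wrist_force: [0.2, 0.4, 0.4]
opening: 0.0854
time_s: 19.18
position: [0.4657, -0.2545, 0.2517]
eef_rot: [-0.048, 0.999, -0.002, 0.003]
wrist_force: [0.4, -0.2, -0.5]
opening: 0.0852
time_s: 20.02
position: [0.4629, 0.0028, 0.2464]
eef_rot: [-0.053, 0.999, 0.002, -0.002]
wrist_force: [0.5, 1.0, -0.4]
opening: 0.0854
top top lid fit [ 461.4 -255.2  112. ] 4.2 171.7
side top lid fit [ 439.6 -236.   112. ] -83.7 23.6
top plane slope,height [ 0.0225 -0.0951  0.1661] 865
```

View pics/final.png

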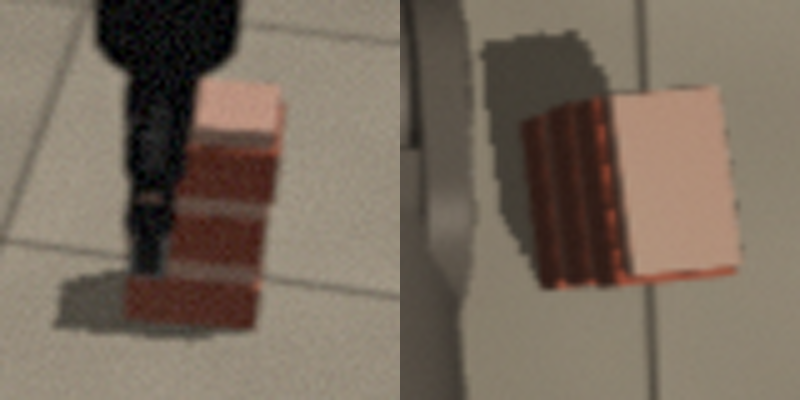

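```bash
python3 - <<'E'
from fit import *
im,dt=read_camera('top'); P=cloud('top',dt)
q=P[212:240,552-82+-17+0:0] if 0 else P[211:240,470:486].reshape(-1,3)
q=q[(q[:,2]>.1)]; m0=q.mean(0); print(np.linalg.lstsq(np.c_[q[:,:2]-m0[:2],np.ones(len(q))],q[:,2],rcond=None)[0].round(4),len(q),m0.round(4))
old=np.load('/tmp/top.npz')['im']; P0=np.load('/tmp/top.npz')['P'][212:238,464:480].reshape(-1,3)
m=P0.mean(0); print('column top before: slope',np.linalg.lstsq(np.c_[P0[:,:2]-m[:2],np.ones(len(P0))],P0[:,2],rcond=None)[0].round(4))
a=lambda g:cv2.cvtColor(g.astype(np.float32)/255,cv2.COLOR_RGB2LAB)[...,1]
A,B=a(old),a(im)
for v in(218,228,238,244):
    f=lambda M:446+np.interp(5,np.maximum.accumulate(M[v,446:456]),np.arange(10)); print(v,'low edge col before/after',f(A).round(2),f(B).round(2))
s=observe(); print(s['time_s'],s['wrist_force'].round(1))
E
```

```text
[0.0084 0.002  0.1675] 464 [ 0.4662 -0.2507  0.1675]
column top before: slope [-0.1671  3.0816  0.1246]
218 low edge col before/after 449.15 449.3
228 low edge col before/after 450.53 450.54
238 low edge col before/after 451.51 451.6
244 low edge col before/after 452.66 452.51
20.1667 [-0.3  0.  -0.8]
```

The stack's top is level (slope under 0.01) and 167.5 mm up, against the expected 168 mm. The column's lower edge moved by less than 0.2 px, and the robot is clear, so I hand in.

```bash
python3 -c "
from plant import *; print(close_job())"
```

```text
the job is handed in; nothing more can be done
None
```

I lifted the lid out of the blue mould, seated it on the open box, and stacked the closed box on the column. I handed the job in at about 20 s.

**Seating the lid:** The first attempt put the plug on the box's rim, with about 27 N at the wrist. I raised the lid, shifted it about +1.5 mm in x and +0.6 mm in y, and it then slid in freely. It seated with about 7 N at the wrist at most.

**Stacking:** I put the box down with about 11 N. A correction of +2.5 mm in x during the hover brought it in line with the column.

**Last checks:**
- **Height and tilt:** the stack's top is 167.5 mm up (168 mm expected) and level to under 0.01 rad.
- **Alignment:** the top-camera fit puts the box about 2 mm in x and y, and 1 to 2°, off the column fit, but that fit's residual was high.
- **Column:** its lower edge moved by less than 0.2 px in the top view.

**Checks that failed or disagreed:**
- The final side-camera fit was useless because the arm hid part of the stack.
- My first tilt fit was spoiled by pixels from the box's side, so I repeated it on pixels from the lid top only.
- The comparison tilt fit on the first picture also came out meaningless.
- I did not measure the bystanders again; every move stayed clear of them.

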